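# Hang the sugar tongs on the caddy and hold the caddy up, level

## Robot

A 6-joint arm with a two-finger parallel gripper is mounted at the origin on the work surface. World frame = base frame: x ahead of the robot, y to its left, z up, the work surface at z = 0. Lengths are in m, angles in rad, forces in N, time in s.
With the tool pointing down it reaches from about 0.225 to 0.875 m from the base axis. Payload 3.4 kg.
Tool frame: the origin (TCP) lies on the centre line of the jaws, within the pads' length; the fingertips stand 22 mm ahead of it and the grasp point (between the pads) lies 3 mm ahead of it; z points along the fingers, y is the line along which they close (so a half turn about z gives the same grasp; the last joint's range is limited). The gripper opens to 85 mm and grips with 20 to 120 N. Pads are 22 mm wide; open, the fingers measure 114 mm over their backs; the gripper's body (76 mm by 85 mm) begins 54 mm behind the grasp point. The pads swing forward as they close: fully open they stand 13 mm farther back than shut.
Start: joints at [-1.465, 0.276, 1.505, -0, 1.361, -0.121], TCP at [0.129, -0.56, 0.253] pointing down, gripper open.
Joint ranges: [-2.89, 2.89], [-0.75, 2.08], [0.22, 2.7], [-1.18, 4.32], [0.11, 2.71], [-2.7, 2.7]. Speed limits (rad/s): [2.57, 2.57, 3.14, 3.14, 3.14, 3.14].

## Interface

Orientations are given as a unit quaternion [w, x, y, z].
In Python, from rig import readout, optics, ticket gives the robot as it stands. The module is installed in compiled form; this text tells all that it offers.
- The arm moves only by the shell command python3 -m handwheel 'ROWS' [OPENING] [FORCE]. ROWS is one flat JSON list of numbers that holds 1 to 5 rows one after another, with no inner brackets; each row has 4 numbers: dx, dy, dz in m, then a turn about the tool's z in rad; each row shifts and turns the commanded pose from where the row before left it, along the tool's axes as they then stand; what a row does not reach is not made up. A row lasts 1/12 s, in which the tool goes at most 0.0417 m and 0.125 rad, less where a joint would pass 70% of its speed; a pose out of reach is approached as far as the arm can. OPENING is the finger opening in m, set as the command begins (- or left out keeps the last). The fingers move at their own pace and stop on an object; FORCE is the grip in N (left out, the last holds). Time passes only in rows, so rows that do not move let the fingers close. It prints the time, the measured TCP pose, the force, the opening and the grip force at its end. Input that does not fit is refused with a message, and nothing moves.
- readout.get_state(): the state, without advancing time (a new reading comes with each control period).
- optics.get_image(name): name is "scene" or "top" or "wrist"; returns a dict with "img" (420x560x3 uint8, red, green, blue), "camera_matrix" (3x3 intrinsics, pixels), "T" (4x4, takes a point from camera to world coordinates); the wrist camera has in their place "hand_eye" (4x4, takes a point from camera to tool coordinates, whose origin is the TCP and whose axes are the flange's). Camera axes: x right, y down, z forward; pixel columns grow to the right and rows downward; lengths in m; the calibration is good to about 2 mm. A picture is of the moment at which its call begins: read the wrist's pose just before it. There is no depth.
- ticket.sign_off(): hands the job in; it is judged then, once.
The state is a dict: "clock": time; "qpos": joint angles; "qd": joint speeds; "effort": joint torques, N m; "position": TCP position; "ee_rot": TCP orientation; "contact_force": force on the tool from outside, world axes, zero at the start; "moment": the same for the moment, N m; "width": finger opening in m; "gripper_force": force on a finger pad.
Only numpy, scipy, OpenCV 4.12 (cv2) and the standard library are available. Lean on these libraries where they do the work, as an engineer would, in place of code of your own. Each camera call takes 0.05 s, during which the arm holds its last target. There are 200 camera calls.

## Task

Take the sugar tongs off the rim of the bread box and hang them astride the wooden carrying bar of the condiment caddy, towards either end so that the middle stays free, and let go of them. Then grip the bar by its middle, lift the caddy about 10 cm off the table with its jars, sugar pot and hanging tongs still in place, and finish while holding it there, level and still. Keep the caddy from tipping throughout, and leave the bread box, mug, glass and bowl where they stand.

Things in the scene. Friction and masses are not known exactly. Their poses are not given: they have to be found in the camera images.
- caddy: Loose black caddy, 0.35 kg (0.7 loaded): tray 90 mm (x) by 260 (y), 30 high, 3 compartments along y, a post at each y end (16 mm x, 8 mm y) and atop the posts a straight wooden carrying bar along y, 260 mm long, 16 wide (x), 20 high: underside z = 155 mm, top z = 175; 90 mm free above the jars. Origin: centre of underside, height 0 on the table, z up. Stands left or right, yaw varies.
- caddy_grip (a point): Middle of the caddy's wooden carrying bar, on the bar's centre line, 165 mm above the caddy's underside; axes as the caddy's.
- tongs: Loose rigid steel tongs, 45 g: upside-down U of strip 24 mm wide (y), 3 thick. Legs 28 mm apart inside, 34 over the outside (x) for 46 mm below the bow, then flaring to 51 over the tips, 88 mm below it. Origin: middle of the bow's underside, which rests on rim or bar (175 mm above the caddy's underside); x leg to leg, z up. Start astride the bread box's near wall; pinch from above across the legs.
- bread_box: Loose open dark wooden box, 1.6 kg, 180 mm (x) by 200 (y), 120 high, walls 12 thick; loaves in the half towards +x rise 15 mm above the rim, about 75 mm beside the near (-x) wall are free. Origin: centre of underside, z up. The tongs hang on the near (-x) wall, middle plane x = -84 mm, running along y.
- jam_red: Loose jar of red jam with a brass lid, 58 mm diameter, 58 mm high, about 100 g, in the caddy's compartment at the -y end. Origin: centre of the underside.
- jam_orange: Loose jar of orange jam with a brass lid, 58 mm diameter, 58 mm high, about 100 g, in the caddy's compartment at the +y end. Origin: centre of the underside.
- sugar_pot: Loose white pot with sugar lumps, 60 mm diameter, 45 mm high, about 110 g, in the caddy's middle compartment. Origin: centre of the underside.
- mug: Bystander: loose white mug, 82 mm diameter, 92 mm high. Origin: centre of the underside.
- tumbler: Bystander: loose empty drinking glass, 76 mm diameter, 85 mm high. Origin: centre of the underside.
- bowl: Bystander: loose grey bowl, 124 mm diameter, 60 mm high. Origin: centre of the underside.
Not all that is in view belongs to the job. Of the things like the tongs, leave any that is purple; of the rest the smaller one is meant.

How it is judged:
By the outcome, as a careful person would: the job done as asked, in the order asked, and still so for the second after the job is handed in, while the arm keeps its last pose, push and grip.
It also fails if it takes over 61 s, if anything falls off the work surface, if the arm or the gripper's body presses on something with over 40 N, if the wrist force passes 120 N, or if a joint passes its speed limit or range.

## Working session

There is one attempt and no reset: what is moved stays moved. The work goes in short steps, Python scripts to look and compute and a shell command to move; the robot and the scene stay as the last step left them, time stands still between calls to the robot, and variables do not carry over. Pictures are saved under pics/ and viewed, at most 10 in all, crops included, and the job is handed in when it is done.

```bash
mkdir -p pics; python3 - <<'E'
from rig import readout, optics
import cv2,numpy as np
s=readout.get_state();print({k:np.round(v,3) for k,v in s.items()})
for n in("scene","top"):
    d=optics.get_image(n);cv2.imwrite(f"pics/{n}0.png",d["img"][:,:,::-1]);print(n,d["camera_matrix"].tolist(),np.round(d["T"],4).tolist())
    np.savez(f"{n}.npz",K=d["camera_matrix"],T=d["T"])
d=optics.get_image("wrist");np.savez("wrist.npz",K=d["camera_matrix"],T=d["hand_eye"]);print(np.round(d["hand_eye"],4).tolist(),d["camera_matrix"].tolist())
E
```

```text
{'clock': np.float64(0.0), 'qpos': array([-1.465,  0.277,  1.506, -0.   ,  1.361, -0.121]), 'qd': array([ 0.001,  0.   , -0.002,  0.001, -0.002,  0.001]), 'effort': array([ 1.0000e-03, -4.1677e+01, -2.4580e+01, -0.0000e+00,  1.1000e-02,
       -0.0000e+00]), 'position': array([ 0.129, -0.56 ,  0.252]), 'ee_rot': array([-0.001,  0.994,  0.113, -0.   ]), 'contact_force': array([-0.012, -0.069,  0.016]), 'moment': array([ 0.016, -0.029,  0.028]), 'gripper_force': np.float64(0.0), 'width': np.float64(0.086)}
scene [[382.2470363107296, 0.0, 277.6446933112164], [0.0, 382.2470363107296, 218.47354549387327], [0.0, 0.0, 1.0]] [[-0.7618, 0.3275, -0.5589, 1.1393], [0.6476, 0.4073, -0.644, 0.587], [0.0168, -0.8526, -0.5223, 0.6345], [0.0, 0.0, 0.0, 1.0]]
top [[452.8779953267339, 0.0, 279.18370311064615], [0.0, 452.8779953267339, 213.62755997914763], [0.0, 0.0, 1.0]] [[-0.025, -0.983, 0.1818, 0.4253], [-0.9997, 0.0253, -0.0008, -0.0532], [-0.0038, -0.1817, -0.9833, 1.0276], [0.0, 0.0, 0.0, 1.0]]
[[-0.0001, -0.9451, -0.3267, 0.0834], [1.0, 0.0001, -0.0007, -0.001], [0.0007, -0.3267, 0.9451, -0.1205], [0.0, 0.0, 0.0, 1.0]] [[302.9547683192698, 0.0, 278.9013274845535], [0.0, 302.9547683192698, 208.50803865268148], [0.0, 0.0, 1.0]]
```

View pics/scene0.png

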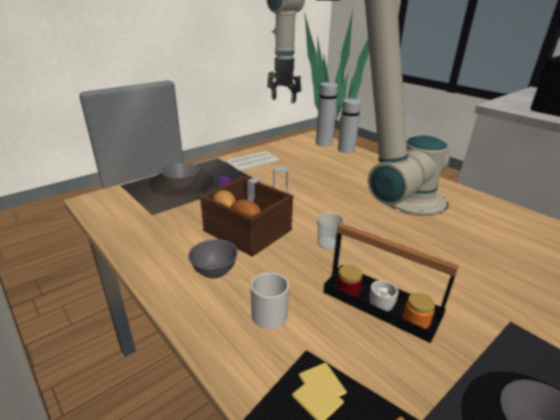

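View pics/top0.png

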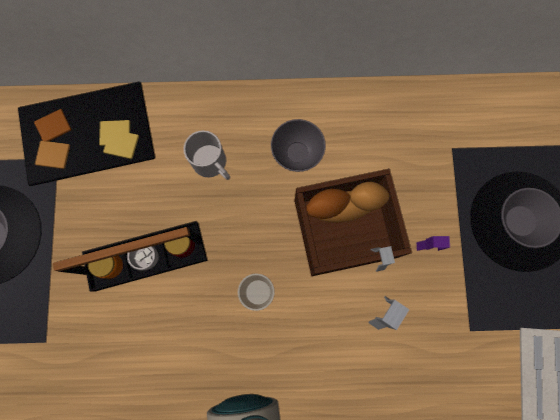

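The scene shows three tongs-like things, in top view pixels: a grey one astride the box's near wall (385,257), a larger grey one on the table (392,315), and a purple one (433,243). Purple is excluded. Of the greys, the smaller one on the rim fits. The caddy is at (145,255), with its bar running from (55,267) to (187,233). Next I'll confirm with an enlarged crop.

```bash
python3 - <<'E'
import cv2,numpy as np
i=cv2.imread("pics/top0.png")
a=cv2.resize(i[165:335,290:460],(595,595),interpolation=cv2.INTER_CUBIC)
b=cv2.resize(i[215:300,45:215],(595,298),interpolation=cv2.INTER_CUBIC)
cv2.imwrite("pics/cropA.png",cv2.convertScaleAbs(a,alpha=1.5)); cv2.imwrite("pics/cropB.png",cv2.convertScaleAbs(cv2.resize(b,(800,400)),alpha=1.8))
E
```

```text
(no output)
```

View pics/cropA.png

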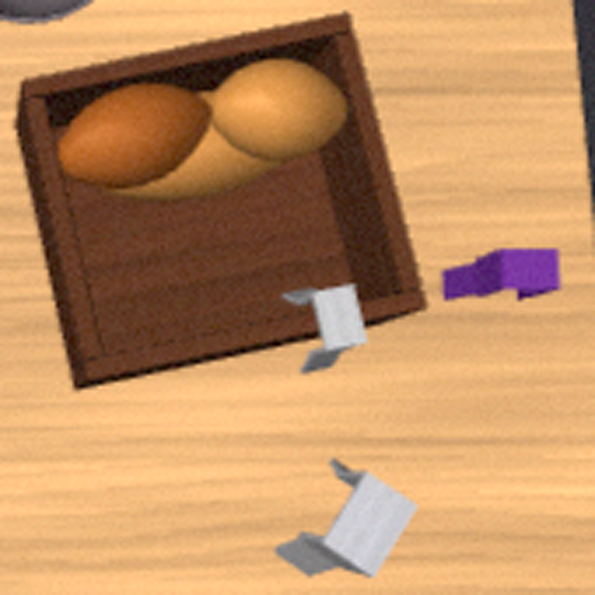

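View pics/cropB.png

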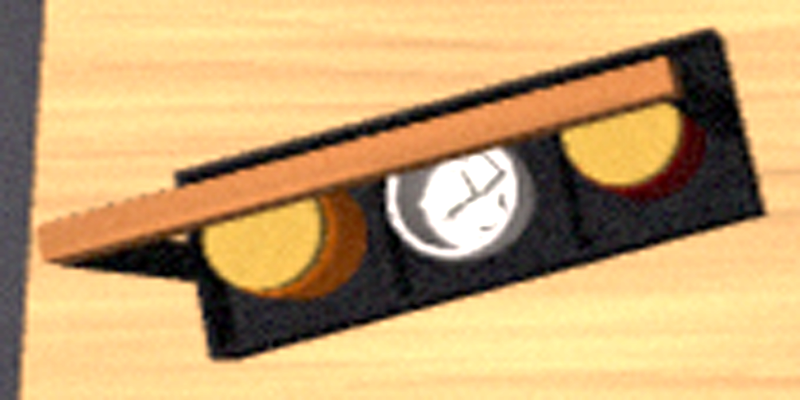

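```bash
cat > h.py <<'E'
import numpy as np
from scipy.spatial.transform import Rotation as R
def px2w(cam,uv,z,T=None):
    d=np.load(cam+".npz");T=d["T"] if T is None else T;uv=np.atleast_2d(uv).astype(float)
    r=np.c_[uv,np.ones(len(uv))]@np.linalg.inv(d["K"]).T@T[:3,:3].T
    return T[:3,3]+r*((z-T[2,3])/r[:,2])[:,None]
def w2px(cam,P,T=None):
    d=np.load(cam+".npz");T=d["T"] if T is None else T
    p=(np.atleast_2d(P)-T[:3,3])@T[:3,:3]@d["K"].T
    return p[:,:2]/p[:,2:]
def tool(s):
    q=s["ee_rot"];M=np.eye(4);M[:3,:3]=R.from_quat([q[1],q[2],q[3],q[0]]).as_matrix();M[:3,3]=s["position"];return M
def go(s,P,yawy=None):
    """offset to world point P in tool axes; yawy: wanted world heading (rad) of tool y axis"""
    M=tool(s);d=M[:3,:3].T@(np.array(P)-M[:3,3]);t=None
    if yawy is not None:
        h=np.arctan2(M[1,1],M[0,1]);t=-((yawy-h+np.pi/2)%np.pi-np.pi/2)
    return np.round(d,4),t
E
python3 - <<'E'
from h import *
A=lambda p:np.array(p)/3.5+[290,165]
B=lambda p:np.array(p)*170/800+[45,215]
t=px2w("top",A([(312,290),(354,285),(366,346),(327,349)]),.123);print("tongs",t.round(4),t.mean(0))
r=px2w("top",A([(78,380),(425,307),(348,15),(22,82)]),.12);print("rim",r.round(4),r.mean(0),np.linalg.norm(np.diff(r,axis=0),axis=1));d=r[0]-r[1];print("yaw wall",np.degrees(np.arctan2(d[1],d[0])))
b=px2w("top",B([(40,228),(45,262),(675,95),(668,58)]),.175);print("bar",b.round(4),b.mean(0),np.linalg.norm(np.diff(b,axis=0),axis=1))
d=(b[0]+b[1]-b[2]-b[3]);print("yaw bar",np.degrees(np.arctan2(d[1],d[0])))
w=px2w("top",[(205,155),(256,292),(298,145)],.07);print(w)
E
```

```text
tongs [[ 0.5177 -0.2522  0.123 ]
 [ 0.52   -0.2764  0.123 ]
 [ 0.4851 -0.2808  0.123 ]
 [ 0.4839 -0.2586  0.123 ]] [ 0.50168164 -0.26700331  0.123     ]
rim [[ 0.4702 -0.1167  0.12  ]
 [ 0.5066 -0.3169  0.12  ]
 [ 0.6807 -0.2848  0.12  ]
 [ 0.6449 -0.0905  0.12  ]] [ 0.57560732 -0.20223082  0.12      ] [0.20343253 0.17696551 0.19761618]
yaw wall 100.32296423585862
bar [[0.4986 0.3726 0.175 ]
 [0.485  0.3697 0.175 ]
 [0.5457 0.1194 0.175 ]
 [0.5609 0.1224 0.175 ]] [0.52256211 0.24606228 0.175     ] [0.01387858 0.25756252 0.01547946]
yaw bar 103.80596351314522
[[ 0.73792553  0.10620606  0.07      ]
 [ 0.43751406 -0.00153792  0.07      ]
 [ 0.75557926 -0.0994633   0.07      ]]
```

The crops confirm the small grey tongs on the rim: the bow measures 24 x 35 mm and the bigger grey one is clearly larger. The rim and bar sizes also check (203x177, 258x15 mm). Now I'll turn the tool towards the wall's normal.

```bash
python3 - <<'E'
from h import *; from rig import readout
print(go(readout.get_state(),[.502,-.267,.253],np.radians(10.3)))
E
python3 -m handwheel '[0,0,0,-0.125,0,0,0,-0.125,0,0,0,-0.125,0,0,0,-0.125,0,0,0,-0.125]' 0.075
python3 -m handwheel '[0,0,0,-0.125,0,0,0,-0.125,0,0,0,-0.125,0,0,0,-0.125,0,0,0,-0.125]'
python3 -m handwheel '[0,0,0,-0.125,0,0,0,-0.125,0,0,0,0,0,0,0,0]'
python3 - <<'E'
from h import *; from rig import readout
print(go(readout.get_state(),[.502,-.267,.253],np.radians(10.3)),readout.get_state()["qpos"])
E
```

```text
(array([ 0.4291, -0.2016, -0.    ]), np.float64(-1.5237544242034184))
clock: 0.57
position: [0.1292, -0.5601, 0.2529]
ee_rot: [-0.0, 0.909, 0.416, 0.0]
contact_force: [-0.1, 0.3, -0.1]
width: 0.0747
gripper_force: 0.0
clock: 0.98
position: [0.1293, -0.5601, 0.2529]
ee_rot: [-0.0, 0.737, 0.675, 0.0]
contact_force: [-0.2, -0.8, 0.0]
width: 0.0751
gripper_force: 0.0
clock: 1.32
position: [0.1293, -0.5601, 0.253]
ee_rot: [-0.0, 0.651, 0.759, 0.0]
contact_force: [-0.4, 0.1, 0.4]
width: 0.075
gripper_force: 0.0
(array([2.33e-01, 4.13e-01, 2.00e-04]), np.float64(-0.026880279920516337)) [-1.46497657e+00  2.76118140e-01  1.50528938e+00 -2.09789504e-06
  1.36070298e+00 -1.61786477e+00]
```

```bash

python3 -m handwheel '[0.0194,0.0344,0,-0.027,0.0194,0.0344,0,0,0.0194,0.0344,0,0,0.0194,0.0344,0,0,0.0194,0.0344,0,0]'
python3 -m handwheel '[0.0194,0.0344,0,0,0.0194,0.0344,0,0,0.0194,0.0344,0,0,0.0194,0.0344,0,0,0.0194,0.0344,0,0]' | head -2
python3 -m handwheel '[0.0194,0.0344,0,0,0.0194,0.0344,0,0,0,0,0,0,0,0,0,0,0,0,0,0]'
python3 - <<'E'
from h import *; from rig import readout,optics
import cv2
s=readout.get_state();print(go(s,[.502,-.267,.253],np.radians(10.3)),s["qpos"])
np.save("M1.npy",tool(s)@np.load("wrist.npz")["T"])
i=optics.get_image("wrist")["img"][:,:,::-1];cv2.imwrite("pics/w1.png",cv2.resize(i,(784,588),interpolation=cv2.INTER_CUBIC))
E
```

```text
clock: 1.73
position: [0.2824, -0.4331, 0.2533]
ee_rot: [0.0, 0.641, 0.767, 0.0]
contact_force: [0.7, -1.2, -0.4]
width: 0.0751
gripper_force: 0.0
clock: 2.15
position: [0.4341, -0.3062, 0.2534]
clock: 2.57
position: [0.4931, -0.2571, 0.253]
ee_rot: [-0.0, 0.64, 0.769, -0.001]
contact_force: [-0.8, 0.5, -0.8]
width: 0.0748
gripper_force: 0.0
(array([-0.0113,  0.0069,  0.    ]), np.float64(0.002533407394469833)) [-6.05102852e-01  2.48132965e-01  1.54478089e+00 -1.00014852e-03
  1.34946032e+00 -7.87185309e-01]
```

View pics/w1.png

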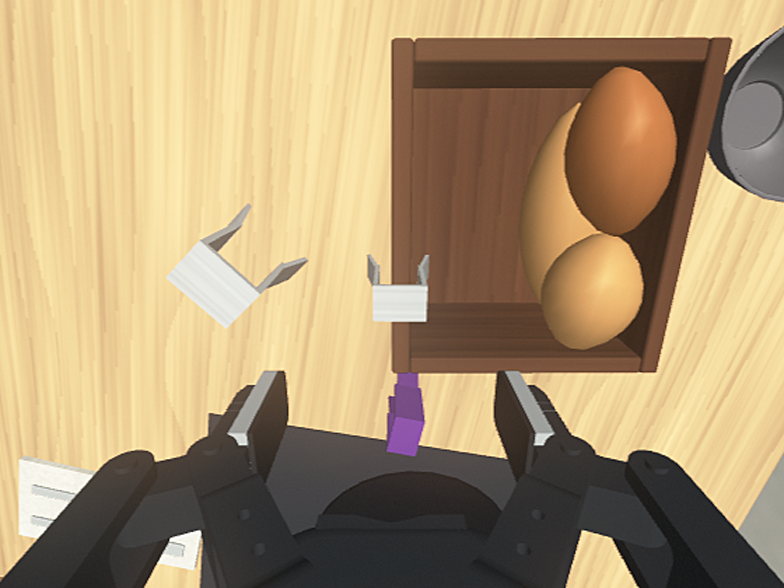

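The wrist view shows the tongs' bow at about (400,304) of the enlarged picture, square to the jaws. The larger grey one is at (212,285) and the purple one at (405,415).

```bash
python3 - <<'E'
from h import *; from rig import readout
T=np.load("M1.npy")
t=px2w("wrist",np.array([(372,286),(427,285),(428,321),(373,321)])/1.4,.123,T);print(t.round(4),t.mean(0),np.linalg.norm(np.diff(t,axis=0),axis=1))
r=px2w("wrist",np.array([(392,40),(394,371),(658,371),(731,39)])/1.4,.12,T);d=r[0]-r[1];print(r.round(4),np.degrees(np.arctan2(d[1],d[0])))
c=t.mean(0);print(go(readout.get_state(),[c[0],c[1],.253],np.radians(10.2)))
E
```

```text
[[ 0.4805 -0.2588  0.123 ]
 [ 0.514  -0.2519  0.123 ]
 [ 0.5197 -0.2755  0.123 ]
 [ 0.485  -0.282   0.123 ]] [ 0.49977775 -0.26706168  0.123     ] [0.03419614 0.02428041 0.03520739]
[[ 0.4681 -0.1239  0.12  ]
 [ 0.5052 -0.3168  0.12  ]
 [ 0.6805 -0.2843  0.12  ]
 [ 0.6426 -0.0913  0.12  ]] 100.9007369675913
(array([-0.0106,  0.0053,  0.0001]), np.float64(0.0032568675427753213))
```

```bash

python3 -m handwheel '[-0.011,0.006,0,0,0,0,0.036,0,0,0,0.036,0,0,0,0.036,0,0,0,0.036,0]' 0.06
python3 -m handwheel '[0,0,0.002,0,0,0,0,0,0,0,0,0]'
python3 - <<'E'
from h import *; from rig import readout
print(go(readout.get_state(),[.501,-.267,.107],np.radians(10.3)))
E
```

```text
clock: 3.03
position: [0.5011, -0.2691, 0.1083]
ee_rot: [0.001, 0.641, 0.768, -0.0]
contact_force: [-0.5, -0.5, -0.7]
width: 0.06
gripper_force: 0.0
clock: 3.28
position: [0.5023, -0.2687, 0.1088]
ee_rot: [0.001, 0.64, 0.768, 0.0]
contact_force: [-0.0, -0.3, 0.6]
width: 0.0601
gripper_force: 0.0
(array([ 0.0019, -0.0009,  0.0017]), np.float64(0.0015063376051454025))
```

```bash

python3 -m handwheel '[0.002,-0.001,0.001,0,0,0,0,0,0,0,0,0,0,0,0,0,0,0,0,0]' 0.02 35
python3 -m handwheel '[0,0,0,0,0,0,0,0,0,0,0,0,0,0,0,0,0,0,0,0]'
```

```text
clock: 3.7
position: [0.501, -0.2658, 0.1086]
ee_rot: [0.002, 0.639, 0.769, -0.0]
contact_force: [-1.4, -0.1, 6.4]
width: 0.0331
gripper_force: 37.4
clock: 4.12
position: [0.501, -0.2658, 0.1085]
ee_rot: [0.002, 0.639, 0.769, -0.0]
contact_force: [-1.4, -0.3, 7.4]
width: 0.034
gripper_force: 37.4
```

```bash

python3 -m handwheel '[0,0,-0.02,0,0,0,-0.035,0,0,0,-0.04,0,0,0,-0.04,0,0,0,-0.04,0]'
python3 -m handwheel '[0,0,-0.01,0,0,0,0,0,0,0,0,0]'
python3 - <<'E'
from h import *; from rig import readout
print(go(readout.get_state(),[.5226+.2385*.08,.2461-.971*.08,.295],np.radians(13.8)))
E
```

```text
clock: 4.53
position: [0.4997, -0.2646, 0.2838]
ee_rot: [0.0, 0.639, 0.769, 0.0]
contact_force: [-0.2, 0.5, -0.9]
width: 0.0337
gripper_force: 36.6
clock: 4.78
position: [0.4999, -0.2648, 0.2916]
ee_rot: [0.001, 0.639, 0.769, 0.0]
contact_force: [-0.3, -0.1, -0.6]
width: 0.0337
gripper_force: 36.7
(array([ 0.4183,  0.12  , -0.0037]), np.float64(-0.05764637301762909))
```

```bash

python3 -m handwheel '[0.02,0.0057,0,0,0.038,0.0109,0,0,0.038,0.0109,0,0,0.038,0.0109,0,0,0.038,0.0109,0,0]' | head -2
python3 -m handwheel '[0.038,0.0109,0,0,0.038,0.0109,0,0,0.038,0.0109,-0.003,0,0.03,0.009,0,0,0,0,0,-0.057]' | head -2
python3 -m handwheel '[0,0,0,0,0,0,0,0,0,0,0,0]'
python3 - <<'E'
from h import *; from rig import readout,optics
import cv2
s=readout.get_state();print(go(s,[.5226+.2385*.08,.2461-.971*.08,.295],np.radians(13.8)),s["qpos"])
np.save("M2.npy",tool(s)@np.load("wrist.npz")["T"])
i=optics.get_image("wrist")["img"][:,:,::-1];cv2.imwrite("pics/w2.png",cv2.resize(i,(784,588),interpolation=cv2.INTER_CUBIC))
E
```

```text
clock: 5.2
position: [0.5157, -0.085, 0.2883]
clock: 5.62
position: [0.5308, 0.0681, 0.2914]
clock: 5.87
position: [0.5313, 0.0615, 0.2927]
ee_rot: [-0.001, 0.618, 0.786, -0.001]
contact_force: [0.7, 0.8, -1.1]
width: 0.0333
gripper_force: 36.6
(array([ 0.1014,  0.0353, -0.0024]), np.float64(-0.0026918046209174484)) [-1.43917370e-02  1.96673629e-01  1.51547532e+00 -6.22374877e-04
  1.43251020e+00 -2.52468368e-01]
```

View pics/w2.png

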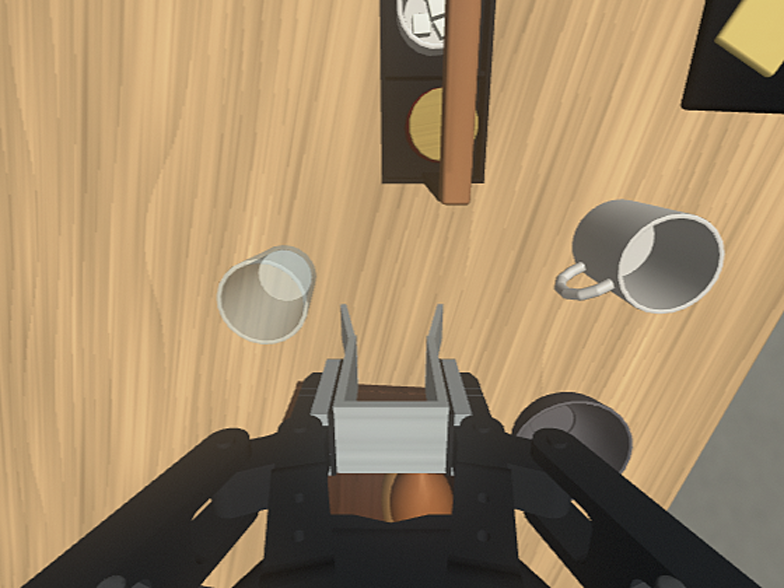

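The wrist view shows the tongs held square and centred in the jaws (333–449 px). The bar comes in at columns 443–472, with its near end at about row 203. I'll get its edges exactly.

```bash
python3 - <<'E'
from h import *
import cv2
i=cv2.imread("pics/w2.png").astype(int)
for r in (30,150):print(r,[tuple(i[r-2:r+3,c].mean(0).astype(int)) [::-1] for c in range(434,482,2)])
print([tuple(i[r,450:462].mean(0).astype(int))[::-1] for r in range(180,212,2)])
T=np.load("M2.npy")
print(px2w("wrist",np.array([(446,30),(474,30),(443,150),(471,150),(456,190)])/1.4,.175,T).round(4))
E
```

```text
30 [(np.int64(170), np.int64(166), np.int64(155)), (np.int64(100), np.int64(98), np.int64(88)), (np.int64(158), np.int64(156), np.int64(141)), (np.int64(237), np.int64(236), np.int64(222)), (np.int64(241), np.int64(240), np.int64(224)), (np.int64(136), np.int64(130), np.int64(116)), (np.int64(59), np.int64(39), np.int64(25)), (np.int64(109), np.int64(80), np.int64(57)), (np.int64(146), np.int64(105), np.int64(72)), (np.int64(160), np.int64(114), np.int64(78)), (np.int64(157), np.int64(112), np.int64(77)), (np.int64(159), np.int64(113), np.int64(78)), (np.int64(162), np.int64(116), np.int64(79)), (np.int64(165), np.int64(117), np.int64(80)), (np.int64(165), np.int64(118), np.int64(81)), (np.int64(167), np.int64(118), np.int64(80)), (np.int64(168), np.int64(119), np.int64(81)), (np.int64(168), np.int64(120), np.int64(81)), (np.int64(170), np.int64(120), np.int64(82)), (np.int64(170), np.int64(121), np.int64(82)), (np.int64(169), np.int64(120), np.int64(82)), (np.int64(167), np.int64(118), np.int64(80)), (np.int64(155), np.int64(110), np.int64(74)), (np.int64(71), np.int64(59), np.int64
[... 1262 characters left out ...]
nt64(121), np.int64(80)), (np.int64(171), np.int64(120), np.int64(80)), (np.int64(171), np.int64(121), np.int64(80)), (np.int64(171), np.int64(121), np.int64(81)), (np.int64(171), np.int64(121), np.int64(81)), (np.int64(171), np.int64(121), np.int64(81)), (np.int64(171), np.int64(121), np.int64(81)), (np.int64(174), np.int64(123), np.int64(82)), (np.int64(162), np.int64(114), np.int64(76)), (np.int64(111), np.int64(84), np.int64(58)), (np.int64(205), np.int64(170), np.int64(122)), (np.int64(196), np.int64(162), np.int64(116)), (np.int64(196), np.int64(162), np.int64(116))]
[[0.5241 0.2005 0.175 ]
 [0.5374 0.2037 0.175 ]
 [0.538  0.1465 0.175 ]
 [0.5524 0.15   0.175 ]
 [0.5506 0.1282 0.175 ]]
```

```bash
python3 - <<'E'
import cv2
i=cv2.imread("pics/w2.png")[0:220,370:510]
cv2.imwrite("pics/w2c.png",cv2.resize(i,None,fx=2.7,fy=2.7,interpolation=cv2.INTER_CUBIC))
E
```

```text
(no output)
```

View pics/w2c.png

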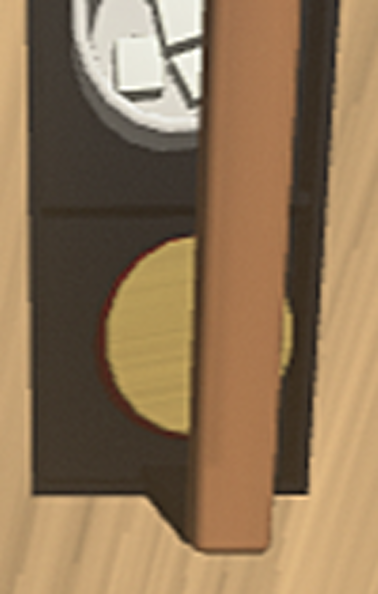

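```bash
python3 - <<'E'
from h import *; from rig import readout
T=np.load("M2.npy")
p=px2w("wrist",np.array([(448.5,30),(479.3,30),(444.5,150),(472.5,150),(442.5,200),(470,203)])/1.4,.175,T);print(p.round(4))
m=(p[0::2]+p[1::2])/2;d=m[0]-m[1];h=np.arctan2(d[1],d[0]);u=np.array([np.cos(h),np.sin(h),0])
print(np.degrees(h),m, "width",np.linalg.norm(p[1]-p[0]))
C=np.array([.5226,.2461,.175]);print("lateral offset of top-view centre from line",np.cross(u,C-m[1])[2],"along from end",u@(C-m[2]))
# wrist-side: predicted tongs line in hand
S=readout.get_state()
tgt=m[2]+u*.048;tgt[2]=.285
print(tgt,go(S,tgt,h-np.pi/2))
E
```

```text
[[0.5253 0.2008 0.175 ]
 [0.5399 0.2043 0.175 ]
 [0.5387 0.1467 0.175 ]
 [0.5532 0.1502 0.175 ]
 [0.5449 0.1212 0.175 ]
 [0.5601 0.1233 0.175 ]]
103.92160189306568 [[0.53257731 0.20255651 0.175     ]
 [0.54598212 0.1484776  0.175     ]
 [0.55252838 0.12225913 0.175     ]] width 0.015070108962400993
lateral offset of top-view centre from line -0.0007920706048386017 along from end 0.12740373824622617
[0.54097987 0.16884917 0.285     ] (array([0.1023, 0.0345, 0.0081]), np.float64(-0.005101270561234106))
```

```bash

python3 -m handwheel '[0.034,0.0115,0,-0.004,0.034,0.0115,0,0,0.0343,0.0115,0,0,0,0,0,0,0,0,0,0]'
python3 -m handwheel '[0,0,0,0,0,0,0,0]'
python3 - <<'E'
from h import *; from rig import readout
print(go(readout.get_state(),[.541,.1688,.1635],np.radians(13.9)))
E
```

```text
clock: 6.33
position: [0.541, 0.1702, 0.2937]
ee_rot: [-0.0, 0.615, 0.788, -0.0]
contact_force: [-0.5, -0.9, -1.0]
width: 0.0335
gripper_force: 36.6
clock: 6.5
position: [0.5409, 0.1682, 0.2941]
ee_rot: [0.0, 0.617, 0.787, -0.001]
contact_force: [-0.3, 0.1, -1.3]
width: 0.0339
gripper_force: 36.6
(array([0.0007, 0.0003, 0.1306]), np.float64(-0.000744456810328753))
```

```bash

python3 -m handwheel '[0,0,0.02,0,0,0,0.03,0,0,0,0.03,0,0,0,0.03,0,0,0,0.01,0]'
python3 -m handwheel '[0,0,0.004,0,0,0,0.002,0,0,0,0,0,0,0,0,0,0,0,0,0]'
python3 - <<'E'
from h import *; from rig import readout,optics
import cv2
s=readout.get_state();print(go(s,[.541,.1688,.1635],np.radians(13.9)))
i=optics.get_image("wrist")["img"][:,:,::-1];cv2.imwrite("pics/w3.png",i)
E
```

```text
clock: 6.92
position: [0.5383, 0.1677, 0.1703]
ee_rot: [-0.002, 0.617, 0.787, -0.003]
contact_force: [-1.4, -0.6, -1.1]
width: 0.0338
gripper_force: 36.6
clock: 7.33
position: [0.542, 0.17, 0.17]
ee_rot: [0.001, 0.616, 0.788, 0.001]
contact_force: [0.6, -0.1, -0.2]
width: 0.0336
gripper_force: 36.6
(array([-0.0009, -0.0013,  0.0065]), np.float64(0.0012922177532737056))
```

View pics/w3.png

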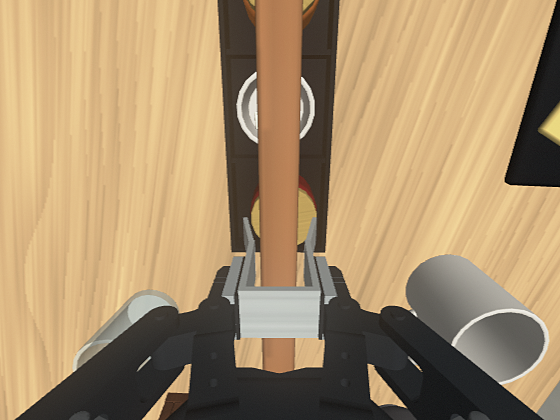

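The tongs (bow at 240–321, row 312) now straddle the bar (258–301) symmetrically, and the bar's near end runs past behind them. I'll lower slowly to contact.

```bash

python3 -m handwheel '[0,-0.001,0.002,0,0,0,0.002,0,0,0,0.001,0,0,0,0,0,0,0,0,0]'
python3 -m handwheel '[0,0,0.001,0,0,0,0,0,0,0,0,0]'
```

```text
clock: 7.8
position: [0.5398, 0.1696, 0.1636]
ee_rot: [0.0, 0.616, 0.788, -0.0]
contact_force: [-1.7, -0.2, 3.3]
width: 0.0336
gripper_force: 37.0
clock: 8.05
position: [0.5399, 0.1696, 0.1635]
ee_rot: [0.0, 0.616, 0.788, 0.0]
contact_force: [-2.0, -0.9, 7.8]
width: 0.0337
gripper_force: 37.7
```

```bash

python3 -m handwheel '[0,0,0,0,0,0,0,0,0,0,0,0,0,0,0,0,0,0,0,0]' 0.06
python3 -m handwheel '[0,0,-0.01,0,0,0,-0.02,0,0,0,-0.03,0,0,0,-0.03,0,0,0,0,0]'
python3 -m handwheel '[0,0,0,0,0,0,0,0]'
python3 - <<'E'
from h import *; from rig import readout,optics
import cv2
s=readout.get_state()
T=tool(s)@np.load("wrist.npz")["T"];np.save("M4.npy",T)
i=optics.get_image("wrist")["img"][:,:,::-1];cv2.imwrite("pics/w4.png",cv2.resize(i,(784,588),interpolation=cv2.INTER_CUBIC))
h=np.radians(103.9);print(go(s,[.5526+np.cos(h)*.13,.1223+np.sin(h)*.13,.25],h-np.pi/2))
E
```

```text
clock: 8.47
position: [0.5399, 0.1695, 0.1619]
ee_rot: [-0.0, 0.616, 0.788, -0.0]
contact_force: [-0.7, 0.6, 0.8]
width: 0.0599
gripper_force: 0.0
clock: 8.88
position: [0.5433, 0.1703, 0.2592]
ee_rot: [0.004, 0.616, 0.788, 0.005]
contact_force: [0.1, 0.4, -0.0]
width: 0.0601
gripper_force: 0.0
clock: 9.05
position: [0.5396, 0.1695, 0.2524]
ee_rot: [0.0, 0.616, 0.788, -0.0]
contact_force: [0.2, 0.7, -0.1]
width: 0.0598
gripper_force: 0.0
(array([0.081 , 0.0013, 0.0023]), np.float64(0.001446802418743287))
```

View pics/w4.png

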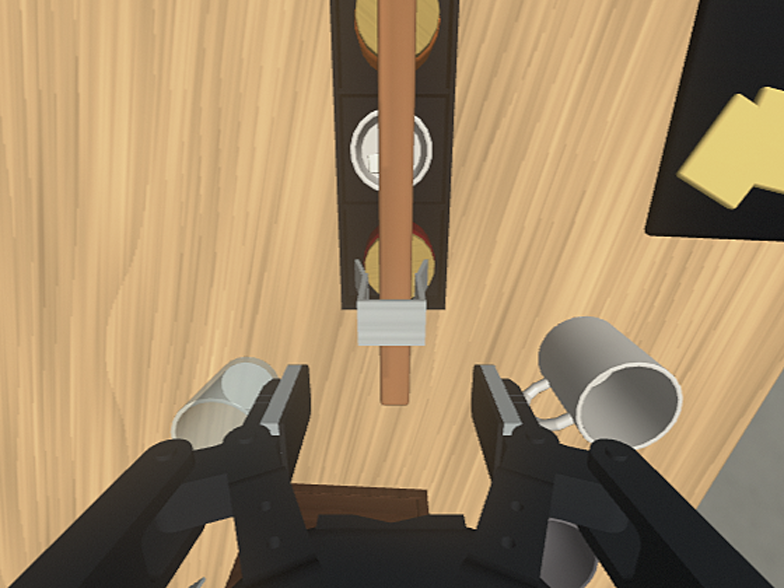

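The tongs hang square and free astride the bar at (391,322). The bar's end is at (395,404) and the jars and pot are in place. Next I'll check the end position and move over the bar's middle.

```bash

python3 - <<'E'
from h import *
p=px2w("wrist",np.array([(381,402),(409,402),(380,80),(413,80)])/1.4,.175,np.load("M4.npy"));print(p.round(4));m=(p[::2]+p[1::2])/2;d=m[1]-m[0];print(m,np.degrees(np.arctan2(d[1],d[0])),m[0]+d/np.linalg.norm(d)*.13)
E
python3 -m handwheel '[0.027,0,0,0,0.027,0,0,0,0.027,0,0,0,0,0.001,0,0,0,0,0,0]'
python3 -m handwheel '[0,0,0,0,0,0,0,0]'
python3 - <<'E'
from h import *; from rig import readout
h=np.radians(103.9);print(go(readout.get_state(),[.5526+np.cos(h)*.13,.1223+np.sin(h)*.13,.168],h-np.pi/2))
E
```

```text
[[0.5452 0.1213 0.175 ]
 [0.56   0.1249 0.175 ]
 [0.5079 0.2743 0.175 ]
 [0.5214 0.2777 0.175 ]]
[[0.55259874 0.12309503 0.175     ]
 [0.51462862 0.275988   0.175     ]] 103.94693016832078 [0.52126574 0.24926255 0.175     ]
clock: 9.52
position: [0.5204, 0.2492, 0.2507]
ee_rot: [-0.001, 0.615, 0.789, -0.001]
contact_force: [-0.9, -0.6, 0.2]
width: 0.0599
gripper_force: 0.0
clock: 9.68
position: [0.5213, 0.2475, 0.2515]
ee_rot: [-0.0, 0.616, 0.788, -0.001]
contact_force: [0.8, 0.2, 0.3]
width: 0.06
gripper_force: 0.0
(array([0.001 , 0.0004, 0.0835]), np.float64(0.0007260102842714389))
```

```bash

python3 -m handwheel '[0.001,0,0.02,0,0,0,0.03,0,0,0,0.025,0,0,0,0.008,0,0,0,0,0]' 0.04
python3 -m handwheel '[0,0,0,0,0,0,0,0,0,0,0,0]'
python3 -m handwheel '[0,0,0,0,0,0,0,0,0,0,0,0,0,0,0,0,0,0,0,0]' 0.005 30
python3 -m handwheel '[0,0,0,0,0,0,0,0,0,0,0,0,0,0,0,0,0,0,0,0]' 0.005 80
```

```text
clock: 10.1
position: [0.5198, 0.248, 0.1669]
ee_rot: [-0.001, 0.616, 0.788, -0.003]
contact_force: [-0.3, 0.3, -0.1]
width: 0.0402
gripper_force: 0.0
clock: 10.35
position: [0.5224, 0.2496, 0.1711]
ee_rot: [0.001, 0.616, 0.788, 0.001]
contact_force: [-0.7, 0.5, 0.1]
width: 0.0398
gripper_force: 0.0
clock: 10.77
position: [0.522, 0.2497, 0.1703]
ee_rot: [0.001, 0.616, 0.788, 0.001]
contact_force: [0.6, 0.1, 5.9]
width: 0.0158
gripper_force: 31.5
clock: 11.18
position: [0.5221, 0.2497, 0.1705]
ee_rot: [0.001, 0.616, 0.788, 0.001]
contact_force: [1.6, 0.7, 6.3]
width: 0.0148
gripper_force: 79.5
```

```bash

python3 -m handwheel '[0,0,-0.002,0,0,0,-0.003,0,0,0,-0.005,0,0,0,-0.005,0,0,0,-0.005,0]'
python3 -m handwheel '[0,0,-0.008,0,0,0,-0.01,0,0,0,-0.01,0,0,0,-0.01,0,0,0,-0.01,0]'
python3 -m handwheel '[0,0,-0.01,0,0,0,-0.01,0,0,0,-0.008,0,0,0,-0.004,0,0,0,-0.002,0]'
python3 -m handwheel '[0,0,0,0,0,0,0,0,0,0,0,0,0,0,0,0,0,0,0,0]'
python3 -m handwheel '[0,0,0,0,0,0,0,0,0,0,0,0,0,0,0,0,0,0,0,0]'
python3 - <<'E'
from rig import readout,optics
import cv2,numpy as np
s=readout.get_state();print(s["qd"].round(3),s["moment"])
a=optics.get_image("scene")["img"][120:340,160:480,::-1];b=optics.get_image("wrist")["img"][:,:,::-1]
np.save("sc.npy",a)
cv2.imwrite("pics/fin.png",np.hstack([cv2.resize(a,(480,330)),cv2.resize(b,(320,240),interpolation=cv2.INTER_AREA)[:330] if 0 else cv2.copyMakeBorder(cv2.resize(b,(320,240),interpolation=cv2.INTER_AREA),0,90,0,0,cv2.BORDER_CONSTANT)]))
E
```

```text
clock: 11.6
position: [0.5205, 0.2493, 0.1888]
ee_rot: [-0.001, 0.616, 0.788, -0.001]
contact_force: [-0.2, 0.2, -6.9]
width: 0.0146
gripper_force: 78.2
clock: 12.02
position: [0.5213, 0.2495, 0.2388]
ee_rot: [0.0, 0.616, 0.788, 0.0]
contact_force: [0.4, 0.1, -6.8]
width: 0.0149
gripper_force: 78.2
clock: 12.43
position: [0.5215, 0.2495, 0.2723]
ee_rot: [0.0, 0.616, 0.788, 0.001]
contact_force: [0.9, -0.5, -7.2]
width: 0.0146
gripper_force: 78.2
clock: 12.85
position: [0.5209, 0.2493, 0.2707]
ee_rot: [-0.0, 0.616, 0.788, -0.0]
contact_force: [0.3, -0.1, -7.2]
width: 0.0149
gripper_force: 78.2
clock: 13.27
position: [0.5211, 0.2494, 0.2713]
ee_rot: [0.0, 0.616, 0.788, -0.0]
contact_force: [0.4, 0.8, -7.4]
width: 0.0148
gripper_force: 78.2
[ 0.    -0.001  0.002  0.001  0.001 -0.002] [ 0.11640851  0.01426975 -0.0218695 ]
```

View pics/fin.png

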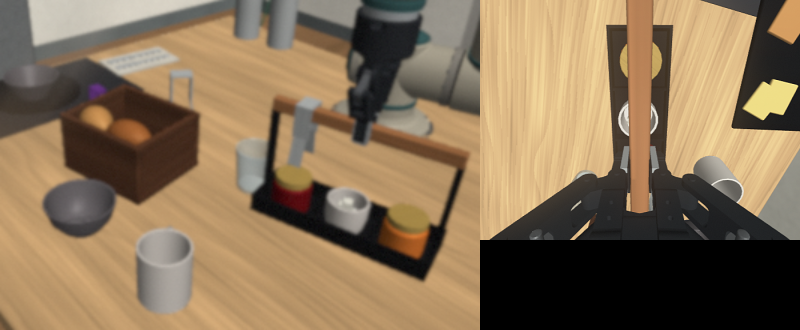

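The caddy is up with its jars, pot and tongs in place, and the bystanders look untouched. I'll check that it's level by projecting the ideal bar onto the scene picture.

```bash
python3 - <<'E'
from h import *
from rig import optics
import cv2
h=np.radians(103.9);u=np.array([np.cos(h),np.sin(h),0]);n=np.array([np.sin(h),-np.cos(h),0]);C=np.array([.5213,.2487,0])
# outer (+x) top edge of bar, predicted level and for 2 deg pitch
im=optics.get_image("scene")["img"].astype(int)
for t in (0,2,-2):
    t=np.radians(t)
    P=[C+u*a*np.cos(t)+n*.008+[0,0,.2755+a*np.sin(t)] for a in(-.13,-.04,.04,.13)];print(w2px("scene",P).round(1).tolist())
# measured: wooden mask upper/lower edge along columns
hsv=cv2.cvtColor(im.astype(np.uint8),cv2.COLOR_RGB2HSV)
for c in (350,390,420,460):
    col=im[150:260,c];r=[k+150 for k in range(110) if 90<col[k][0]<190 and col[k][0]-col[k][2]>60 and col[k][0]-col[k][1]>32]
    print(c,r[:1],r[-1:],len(r))
P=[C+u*a+n*s*.008+[0,0,z] for a in np.linspace(-.13,.13,200) for s in(-1,1) for z in(.2555,.2755)]
q=w2px("scene",P)
for c in (350,390,420,460):
    k=q[abs(q[:,0]-c)<1.5];print("pred",c,k[:,1].min().round(1),k[:,1].max().round(1))
E
```

```text
[[341.7, 184.5], [381.9, 196.8], [421.8, 208.9], [472.1, 224.3]]
[[341.5, 186.4], [381.8, 197.4], [421.9, 208.3], [472.7, 222.1]]
[[342.0, 182.6], [382.0, 196.1], [421.6, 209.6], [471.3, 226.4]]
350 [154] [246] 35
390 [169] [237] 36
420 [206] [257] 38
460 [194] [240] 24
pred 350 183.0 196.2
pred 390 194.9 208.8
pred 420 204.0 218.5
pred 460 216.0 231.2
```

```bash
python3 - <<'E'
from rig import optics
import numpy as np
im=optics.get_image("scene")["img"].astype(int)
for c in (346,350,410,420,440,455,465):
    col=im[:,c-1:c+2].mean(1);print(c,[(r,*col[r].astype(int)) for r in range(int(184+(c-342)*.305)-7,int(184+(c-342)*.305)+19,2)])
E
```

```text
346 [(178, np.int64(189), np.int64(152), np.int64(106)), (180, np.int64(184), np.int64(148), np.int64(103)), (182, np.int64(177), np.int64(139), np.int64(96)), (184, np.int64(160), np.int64(110), np.int64(71)), (186, np.int64(138), np.int64(92), np.int64(58)), (188, np.int64(105), np.int64(70), np.int64(43)), (190, np.int64(100), np.int64(67), np.int64(41)), (192, np.int64(98), np.int64(65), np.int64(39)), (194, np.int64(78), np.int64(55), np.int64(35)), (196, np.int64(87), np.int64(70), np.int64(50)), (198, np.int64(100), np.int64(81), np.int64(58)), (200, np.int64(111), np.int64(90), np.int64(64)), (202, np.int64(123), np.int64(99), np.int64(69))]
350 [(179, np.int64(192), np.int64(154), np.int64(108)), (181, np.int64(185), np.int64(149), np.int64(104)), (183, np.int64(178), np.int64(139), np.int64(95)), (185, np.int64(159), np.int64(111), np.int64(71)), (187, np.int64(142), np.int64(94), np.int64(58)), (189, np.int64(108), np.int64(72), np.int64(45)), (191, np.int64(99), np.int64(65), np.int64(41)), (193, np.int64(100), np.int64(67), np.int64(43)), (195, np.int64(122), np.int64(90
[... 2841 characters left out ...]
 np.int64(183), np.int64(147), np.int64(103))]
465 [(214, np.int64(184), np.int64(149), np.int64(104)), (216, np.int64(191), np.int64(154), np.int64(108)), (218, np.int64(175), np.int64(135), np.int64(93)), (220, np.int64(148), np.int64(100), np.int64(62)), (222, np.int64(136), np.int64(89), np.int64(56)), (224, np.int64(102), np.int64(68), np.int64(41)), (226, np.int64(96), np.int64(64), np.int64(41)), (228, np.int64(98), np.int64(65), np.int64(40)), (230, np.int64(96), np.int64(64), np.int64(40)), (232, np.int64(85), np.int64(62), np.int64(42)), (234, np.int64(52), np.int64(42), np.int64(32)), (236, np.int64(31), np.int64(25), np.int64(20)), (238, np.int64(28), np.int64(24), np.int64(19))]
```

The measured bar slope is 0.305, against 0.305 predicted for level. The lift is 101 mm and the grip is steady, so I'm handing in.

```bash
python3 -c "
from rig import ticket;print(ticket.sign_off())"
```

```text
the job is handed in; nothing more can be done
None
```

The small grey tongs hang astride the caddy's bar near its -y end, and the arm is holding the loaded caddy by the bar's middle, level and still, about 10 cm up; handed in at about 13 s, with no verdict shown.

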